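# Seat the doming punches in order of use

### The arm

A 6-joint arm with a two-finger parallel gripper is mounted at the origin on the work surface. World frame = base frame: x ahead of the robot, y to its left, z up, the work surface at z = 0. Lengths are in m, angles in rad, forces in N, time in s.
With the tool pointing down it reaches from about 0.35 to 0.85 m from the base axis. Payload 8.1 kg.
Tool frame: the origin (TCP) lies on the centre line of the jaws, within the pads' length; the fingertips stand robot.tips_ahead ahead of it and the grasp point (between the pads) lies 6 mm ahead of it (robot.tips_ahead is the distance from the TCP to the fingertips, in m); z points along the fingers, y is the line along which they close (so a half turn about z gives the same grasp; the last joint's range is limited). The gripper opens to 93 mm and grips with 3 to 60 N. Pads are 15 mm wide; open, the fingers measure 128 mm over their backs; the gripper's body (75 mm by 188 mm) begins 65 mm behind the grasp point.
Start: joints at [-1.28, 0.13, 1.488, -0, 1.523, -0.085], TCP at [0.22, -0.558, 0.244] pointing down, gripper open.
Joint ranges: [-2.96, 2.96], [-0.89, 2.26], [0.02, 2.5], [-1.34, 4.48], [0, 2.73], [-2.66, 2.66]. Speed limits (rad/s): [2.39, 2.39, 2.79, 3.14, 3.14, 3.14].

### API

Orientations are given as a rotation vector (axis times angle).
In Python, from plant import robot gives the robot as it stands.
- The arm moves only by the tool apply_moves, never from a script. Its arguments are lists of equal length, an entry for each row: "delta_pos": the shift along the tool's x, y, z in cm, a list of three; "twist": the turn about the tool's z in rad. A call has 1 to 8 rows; each row shifts and turns the commanded pose from where the row before left it, along the tool's axes as they then stand; what a row does not reach is not made up. A row lasts 1/8 s, in which the tool goes at most 62.5 mm and 10.7 degrees, less where a joint would pass 70% of its speed; a pose out of reach is approached as far as the arm can. A call with a gripper value outside its range is refused whole. "gripper" is the finger opening in cm, from 0 to 9.3, set as the call begins (left out, the last holds). The fingers move at their own pace and stop on an object; "squeeze" is the grip in N (left out, the last holds). Time passes only in rows, so rows that do not move let the fingers close. It gives the time, the measured TCP pose, the force, the opening and the grip force at its end, in the units of the state.
- robot.read_state(): the state, without advancing time (a new reading comes with each control period).
- robot.read_camera(name): name is "scene" or "top" or "wrist"; returns a dict with "frame" (480x640x3 uint8, red, green, blue), "vertical_fov" (degrees; the focal length in pixels is half the picture's height over the tangent of half this angle, whatever the lens; pixels are square), "cx", "cy" (the principal point, pixels), "R" (3x3) and "t" (3): a world point X has camera coordinates R X + t. Camera axes: x right, y down, z forward; pixel columns grow to the right and rows downward; lengths in m; the calibration is good to about 2 mm. The wrist camera is an equidistant fisheye: a pixel r from the principal point sees the ray r / f radians off the axis. A picture is of the moment at which its call begins. There is no depth.
- robot.close_job(): hands the job in; it is judged then, once.
The state is a dict: "t": time; "q": joint angles; "dq": joint speeds; "joint_torque": joint torques, N m; "tool_pos": TCP position; "orientation": TCP orientation; "force": force on the tool from outside, world axes, zero at the start; "wrist_torque": the same for the moment, N m; "opening": finger opening in m; "gripper_force": force on a finger pad.
Only numpy, scipy, OpenCV 4.12 (cv2) and the standard library are available. Lean on these libraries where they do the work, as an engineer would, in place of code of your own. Each camera call takes 0.05 s, during which the arm holds its last target. There are 200 camera calls.

### The job

Get the jeweller's punch stand ready: with the fingertips, gently press down the three ball-headed punches one after the other, the largest ball first, then the middle-sized, then the smallest, each fully home so that its collar rests on its bush. Only press: do not grasp or pull up any punch. Leave the flat-headed punch as it stands and do not disturb the jar, the die wheel or the hammer.

Things in the scene. Friction and masses are not known exactly. Their poses are not given: they have to be found in the camera images.
- stand: dark wood block fixed to the bench, 75 mm (its x) by 262 mm (its y), 37 mm high; origin: centre of its underside. Four upright steel punches stand in a row along its y, 62 mm apart (y = -93, -31, 31, 93 mm), in any order, each in a brass bush whose top is 12 mm above the block. Each has a 22 mm wide collar; its head's top is 45 mm above the collar's underside, 94 mm above the bench when home
- punch_large (a joint): slide of the punch with the largest ball head (steel ball, 30 mm diameter, on a thin neck). In m, growing downwards: 0.014 = home, its collar rests on its brass bush; less = collar that much higher (at the start 8 to 14 mm above the bush); below 0 = being pulled out. About 5 N of friction holds it where it is left; no spring. The bush sits on rubber: bush and punch give 1 mm per 4 N pressed
- punch_middle (a joint): slide of the punch with the middle-sized ball head (steel ball, 20 mm diameter, on a thin neck). In m, growing downwards: 0.014 = home, its collar rests on its brass bush; less = collar that much higher (at the start 8 to 14 mm above the bush); below 0 = being pulled out. About 5 N of friction holds it where it is left; no spring. The bush sits on rubber: bush and punch give 1 mm per 4 N pressed
- punch_small (a joint): slide of the punch with the smallest ball head (steel ball, 12 mm diameter, on a thin neck). In m, growing downwards: 0.014 = home, its collar rests on its brass bush; less = collar that much higher (at the start 8 to 14 mm above the bush); below 0 = being pulled out. About 5 N of friction holds it where it is left; no spring. The bush sits on rubber: bush and punch give 1 mm per 4 N pressed
- punch_flat (a joint): slide of the fourth punch, with a flat square head (26 x 26 mm, 12 mm thick) instead of a ball; same values, friction and bush as the others. To be left as it stands
- large_top (a point): topmost point of the 30 mm ball, on the punch's axis; moves with the punch
- middle_top (a point): topmost point of the 20 mm ball, on the punch's axis; moves with the punch
- small_top (a point): topmost point of the 12 mm ball, on the punch's axis; moves with the punch
- flat_top (a point): centre of the flat square head's upper face; moves with the punch
- jar: loose clear jar with a steel lid, 52 mm diameter, 60 mm high, standing behind the stand; origin at the centre of its underside
- die_wheel: loose steel disc, 92 mm diameter, 18 mm thick, with six dark round recesses, lying behind the stand; origin at the centre of its underside
- hammer: loose bench hammer lying on the bench beside one end of the stand, 200 mm long along its x axis; origin near the middle of its length, at bench level
Mind the look-alikes: they are no part of the job. Of the things shaped like the hammer, the wooden one is meant.

How it is judged:
On the way, in this order (a step that is already met when the one before it is completed fails the run):
1. the punch with the largest ball is pressed home (value of joint punch_large above 0.0115 m), for 0.1 s.
2. the punch with the middle-sized ball is pressed home (value of joint punch_middle above 0.0115 m), for 0.1 s.
3. the punch with the smallest ball is pressed home (value of joint punch_small above 0.0115 m), for 0.1 s.
At the end, for the whole second after the job is handed in: All three ball punches are home to within 2.5 mm; the flat-headed punch is within 4 mm of where it stood; jar, die wheel and hammer are at rest within 15 mm of where they were (value of joint each of punch_large, punch_middle, punch_small above 0.0115 m and distance of flat_top from where it was at the start of the episode below 0.004 m and distance of each of jar, die_wheel, hammer from where it was at the start of the episode below 0.015 m and linear speed of each of jar, die_wheel, hammer below 0.02 m/s); the robot touches nothing.
It fails at once if a ball punch is pressed roughly or pinched (fingers bear on it with more than 35 N) (contact force between the fingers and punch_large above 35 N or contact force between the fingers and punch_middle above 35 N or contact force between the fingers and punch_small above 35 N).
It fails at once if a ball punch is pulled up (joint below -0.004) (value of joint any of punch_large, punch_middle, punch_small below -0.004 m).
It fails at once if the flat-headed punch is pressed or pulled by more than 4 mm (distance of flat_top from where it was at the start of the episode above 0.004 m).
It fails at once if the jar, die wheel or hammer is shifted or lifted by more than 15 mm (distance of any of jar, die_wheel, hammer from where it was at the start of the episode above 0.015 m).
It also fails if it takes over 40 s, if anything falls off the work surface, if the arm or the gripper's body presses on something with over 40 N, if the wrist force passes 120 N, or if a joint passes its speed limit or range.

## Working session

There is one attempt and no reset: what is moved stays moved. The work goes in short steps, Python scripts to look and compute and a tool call to move; the robot and the scene stay as the last step left them, time stands still between calls to the robot, and variables do not carry over. Pictures are saved under pics/ and viewed, at most 10 in all, crops included, and the job is handed in when it is done.

Besides the shell and the picture viewer there is one more tool, called after "Call:" in YAML: its name, and indented under it one key for each argument. apply_moves: Moves the arm, as the interface text tells. Its arguments: {"type":"object","properties":{"delta_pos":{"type":"array"},"twist":{"type":"array"},"gripper":{"type":"number"},"squeeze":{"type":"number"}},"required":["delta_pos","twist"]}

```bash
ls; mkdir -p pics
python3 - <<'E'
from plant import robot
import cv2,pickle
print(robot.read_state(), robot.tips_ahead)
for n in("scene","top"):
    c=robot.read_camera(n); pickle.dump(c,open(f"pics/{n}0.pkl","wb"))
    cv2.imwrite(f"pics/{n}0.png",c["frame"][:,:,::-1]); print(n,c["vertical_fov"],c["cx"],c["cy"],c["R"],c["t"])
E
```

```text
pics
{'t': 0.0, 'q': array([-1.28040902e+00,  1.31163070e-01,  1.48929842e+00,  3.33799710e-05,
        1.52299315e+00, -8.53874921e-02]), 'dq': array([-3.49014658e-04, -1.81752482e-03,  1.25760877e-03,  9.65196093e-05,
        7.08686615e-04,  1.32755902e-04]), 'joint_torque': array([ 1.22962923e-03, -5.59845078e+01, -4.91763389e+01,  7.68882665e-02,
        3.57840245e-02, -9.99600070e-05]), 'tool_pos': array([ 0.22008197, -0.55760756,  0.24257576]), 'orientation': array([-3.08448135e+00, -5.86449793e-01,  2.47024935e-04]), 'force': array([-0.47527514, -0.22444264, -0.03829559]), 'wrist_torque': array([0.00551004, 0.03497559, 0.00640566]), 'gripper_force': 0.0, 'opening': 0.09332414641578478} 0.025
scene 44.65909273403455 317.35606392380976 234.82420434910733 [[-0.06897584  0.99760882 -0.00435576]
 [ 0.56132465  0.03520046 -0.82684676]
 [-0.82471629 -0.05947745 -0.56241041]] [-0.09597349 -0.24658118  1.464126  ]
top 54.06417702134147 322.13178691884644 239.73531531460858 [[-0.01619956 -0.99986332  0.00330338]
 [-0.99597563  0.01584513 -0.08821271]
 [ 0.08814831 -0.00471909 -0.99609618]] [0.15663451 0.54938739 0.87242954]
```

View pics/scene0.png

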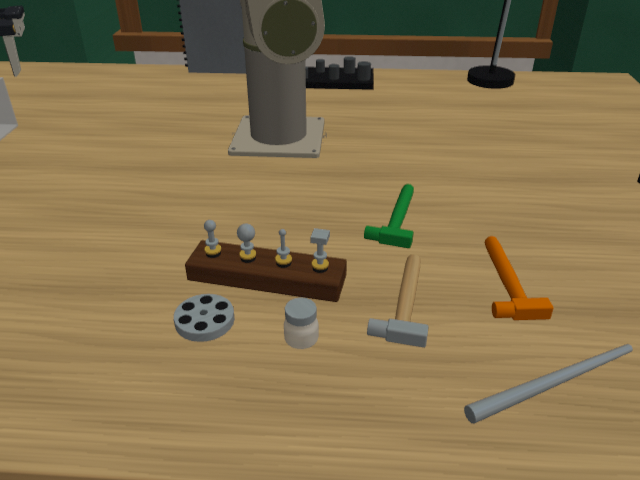

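View pics/top0.png

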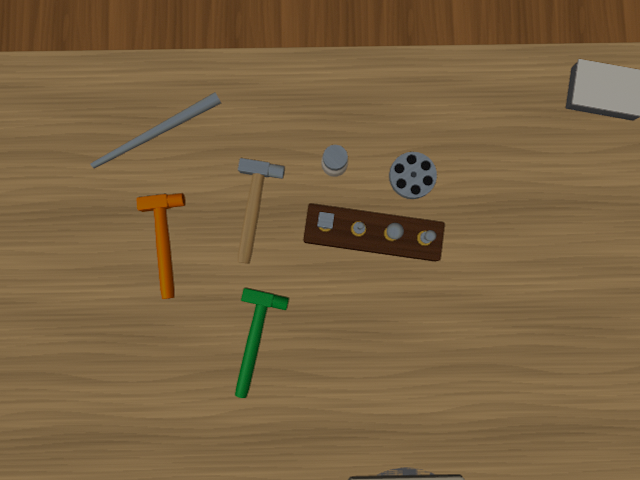

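The scene view shows, left to right: middle ball (210,226), large (246,233), small (283,233) and flat (320,237). The top view shows flat (326,220), small (359,229), large (394,232) and middle (430,237). The wooden hammer is at (255,210) in the top view.

Run:
```python
import pickle,cv2,numpy as np
a=pickle.load(open("pics/scene0.pkl","rb"))["frame"][205:300,180:355,::-1]
b=pickle.load(open("pics/top0.pkl","rb"))["frame"][195:270,295:455,::-1]
A=cv2.resize(a,None,fx=4,fy=4,interpolation=cv2.INTER_CUBIC);B=cv2.resize(b[:, :],None,fx=4.375,fy=4.375,interpolation=cv2.INTER_CUBIC)[:220]
A=A[:380];W=700
cv2.imwrite("pics/crop.png",np.vstack([A[:,:W],B[:,:W]]))
```

```text
(no output)
```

View pics/crop.png

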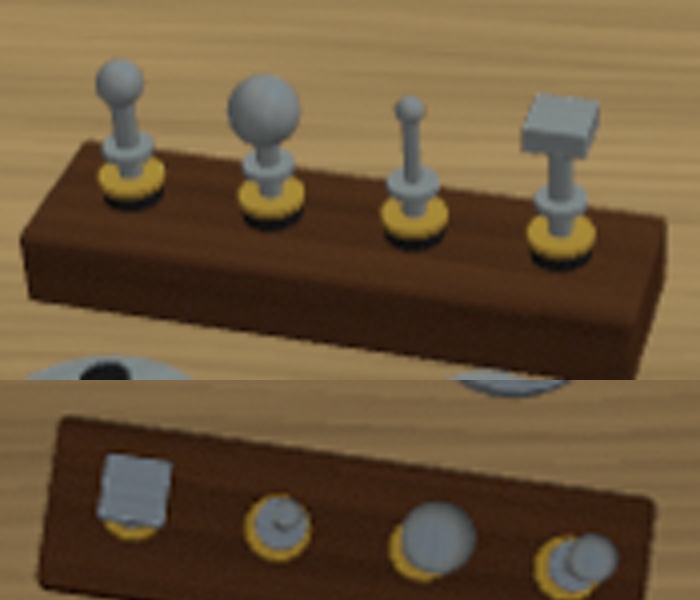

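```bash
cat > h.py <<'E'
import numpy as np,cv2
def f(c): return 240/np.tan(np.radians(c["vertical_fov"])/2)
def P(c): return np.array([[f(c),0,c["cx"]],[0,f(c),c["cy"]],[0,0,1]])@np.c_[c["R"],c["t"]]
def tri(c1,p1,c2,p2):
    X=cv2.triangulatePoints(P(c1),P(c2),np.array(p1,float).reshape(2,1),np.array(p2,float).reshape(2,1)).ravel();X=X[:3]/X[3]
    e=[]
    for c,p in((c1,p1),(c2,p2)):
        u=P(c)@np.r_[X,1];e.append(u[:2]/u[2]-p)
    return X,np.round(e,2).ravel()
E
python3 - <<'E'
import pickle,numpy as np
from h import *
s=pickle.load(open("pics/scene0.pkl","rb"));t=pickle.load(open("pics/top0.pkl","rb"))
S=dict(mid=(120,83),large=(264,110),small=(410,110),flat=(564,112))
T=dict(mid=(591,557),large=(438,538),small=(289,517),flat=(136,490))
D={}
for k in S:
    a=(np.array(S[k])+.5)/4-.5+[180,205]; b=(np.array(T[k])-[0,380]+.5)/4.375-.5+[295,195]
    X,e=tri(s,a,t,b);D[k]=X;print(k,X.round(4),e)
d=D['flat']-D['mid'];print(np.linalg.norm(d[:2])/3,np.arctan2(d[1],d[0]))
E
```

```text
mid [ 0.5511 -0.0422  0.0928] [ 0.28  0.05  0.4  -0.07]
large [0.5602 0.0186 0.0881] [ 0.22  0.03  0.31 -0.04]
small [0.5687 0.0796 0.0965] [ 0.17  0.01  0.24 -0.02]
flat [0.5794 0.1417 0.1053] [-0.12 -0.   -0.16  0.01]
0.062030338474764656 1.4181138616330282
```

Call:
apply_moves:
  delta_pos:
    - [3.3,-2.6,0]
    - [3.3,-2.6,0]
    - [3.3,-2.6,0]
    - [3.3,-2.6,0]
    - [3.3,-2.6,0]
    - [3.3,-2.6,0]
    - [3.3,-2.6,0]
    - [3.3,-2.6,0]
  twist: [0,0,0,0,0,0,0,0]
  gripper: 0
  squeeze: 10

```text
t: 1.1
tool_pos: [0.3898, -0.2664, 0.2433]
orientation: [-3.086, -0.587, 0.0]
force: [-0.4, 0.5, 0.3]
opening: 0.0176
gripper_force: 0.0
```

Call:
apply_moves:
  delta_pos:
    - [3.3,-2.6,0]
    - [3.3,-2.6,0]
    - [3.3,-2.6,0]
    - [3.3,-2.6,0]
    - [3.3,-2.6,0]
    - [3.3,-2.6,0]
    - [3.0,-2.4,0]
    - [0,0,0]
  twist: [0,0,0,0,0,0,0,0]

```text
t: 2.1
tool_pos: [0.5358, -0.0145, 0.243]
orientation: [-3.085, -0.592, 0.001]
force: [0.8, 0.2, -0.5]
opening: 0.0006
gripper_force: 0.0
```

```bash
cat >> h.py <<'E'
from scipy.spatial.transform import Rotation as Rn
B=dict(mid=[.5511,-.0422,.0928+.010],large=[.5602,.0186,.0881+.015],small=[.5687,.0796,.0965+.006])
def togo(s,k):  # cm, tool axes, fingertip to ball top
    R=Rn.from_rotvec(s["orientation"]).as_matrix()
    return (R.T@(np.array(B[k])-s["tool_pos"])-[0,0,.025])*100
E
python3 - <<'E'
from plant import robot
from h import *
s=robot.read_state();print(s["t"],s["tool_pos"],s["orientation"],s["opening"],s["force"])
for k in B: print(k,togo(s,k).round(2))
c=robot.read_camera("wrist");cv2.imwrite("pics/w1.png",c["frame"][:,:,::-1])
# predicted fisheye pixels
fl=f(c)
for k,r in(("mid",.01),("large",.015),("small",.006)):
    v=c["R"]@(np.array(B[k])-[0,0,r])+c["t"];h=np.hypot(v[0],v[1]);th=np.arctan2(h,v[2]);print(k,c["cx"]+fl*th*v[0]/h,c["cy"]+fl*th*v[1]/h)
E
```

```text
2.1 [ 0.53584429 -0.0145283   0.24295389] [-3.08457378e+00 -5.91626478e-01  1.44994699e-03] 0.0006090348139440734 [ 0.8217155   0.22751968 -0.49320479]
mid [ 0.4   3.15 11.51]
large [ 3.5  -2.16 11.48]
small [ 6.55 -7.52 11.55]
mid 350.60547298136055 226.82564159796672
large 284.63443515697065 187.85331862289985
small 215.7759767959277 151.93934165611782
```

View pics/w1.png

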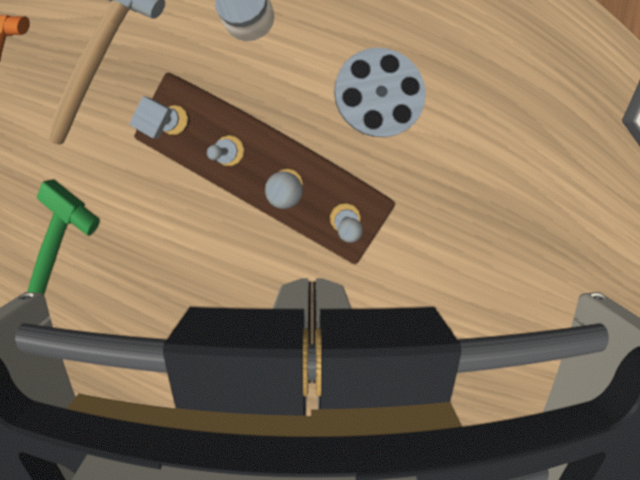

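The wrist view shows the large ball at (284,189), middle at (349,230) and small at (214,152). These match the predictions to 1–3 px, so I'm moving over the large ball.

Call:
apply_moves:
  delta_pos:
    - [1.75,-1.1,1.0]
    - [1.75,-1.06,2.0]
    - [0,0,3.0]
    - [0,0,3.0]
    - [0,0,1.2]
    - [0,0,0]
    - [0,0,0]
  twist: [0,0,0,0,0,0,0]

```text
t: 3.02
tool_pos: [0.5609, 0.0159, 0.1432]
orientation: [3.086, 0.586, 0.003]
force: [0.1, -0.5, -0.8]
opening: 0.0005
gripper_force: 0.0
```

Run:
```python
from plant import robot
from h import *
s=robot.read_state();print(s["t"],s["tool_pos"],s["force"],togo(s,"large").round(2))
for n in("scene","wrist"):
    c=robot.read_camera(n);im=c["frame"][:,:,::-1]
    im=cv2.resize(im[195:295,180:360],(720,400)) if n=="scene" else im
    cv2.imwrite(f"pics/{n}2.png",im)
```

```text
3.025 [0.5609484  0.01587021 0.14320722] [ 0.12850799 -0.51753159 -0.7654336 ] [ 0.02 -0.29  1.51]
```

View pics/scene2.png

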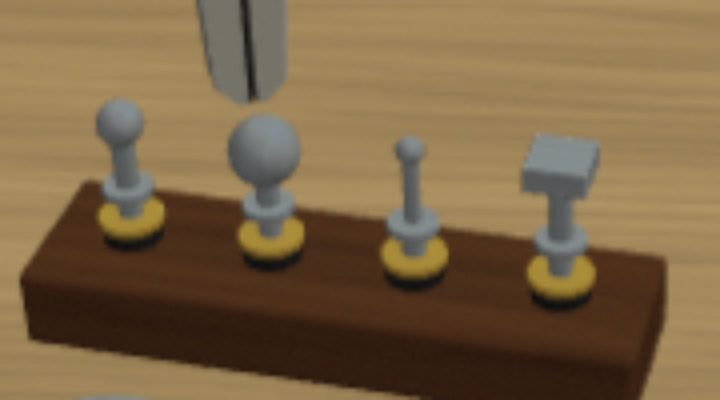

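The tips are about 15 mm above the large ball and 3 mm off to the left, so I'm correcting and descending.

Call:
apply_moves:
  delta_pos:
    - [0,-0.29,0.5]
    - [0,0,0.5]
    - [0,0,0.3]
    - [0,0,0.2]
    - [0,0,0.2]
    - [0,0,0.2]
    - [0,0,0.1]
    - [0,0,0]
  twist: [0,0,0,0,0,0,0,0]

```text
t: 4.12
tool_pos: [0.559, 0.019, 0.1215]
orientation: [-3.086, -0.587, 0.0]
force: [-3.1, -1.0, 4.2]
opening: 0.0003
gripper_force: 1.9
```

Call:
apply_moves:
  delta_pos:
    - [0,0,0.15]
    - [0,0,0.1]
    - [0,0,0.1]
    - [0,0,0]
    - [0,0,0]
  twist: [0,0,0,0,0]

```text
t: 4.75
tool_pos: [0.559, 0.019, 0.1181]
orientation: [-3.086, -0.587, 0.0]
force: [-2.4, 2.2, 2.8]
opening: 0.0008
gripper_force: 1.8
```

Call:
apply_moves:
  delta_pos:
    - [0,0,0.1]
    - [0,0,0]
  twist: [0,0]

```text
t: 5.0
tool_pos: [0.5591, 0.019, 0.1173]
orientation: [-3.086, -0.587, -0.0]
force: [-2.6, 0.5, 5.5]
opening: -0.0
gripper_force: 2.8
```

```bash
cat > l.py <<'E'
import sys
from plant import robot
from h import *
c=robot.read_camera("scene")
s=robot.read_state();print(s["t"],s["tool_pos"],s["force"])
cv2.imwrite(f"pics/{sys.argv[1]}.png",cv2.resize(c["frame"][195:295,180:360,::-1],(720,400),interpolation=cv2.INTER_CUBIC))
E
python3 l.py a1
```

```text
5.05 [0.55912107 0.01900533 0.11728804] [-2.6076968   1.42723727  5.1953125 ]
```

View pics/a1.png

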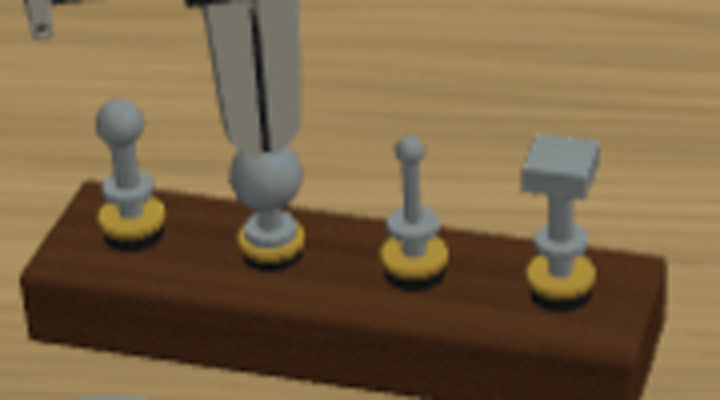

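The large punch's collar, at (270,228), is at or very near its bush. I'll press slightly more until the force rises.

Call:
apply_moves:
  delta_pos:
    - [0,0,0.1]
    - [0,0,0]
  twist: [0,0]

```text
t: 5.3
tool_pos: [0.5592, 0.019, 0.1166]
orientation: [3.086, 0.587, 0.001]
force: [-3.8, 0.9, 8.8]
opening: 0.0001
gripper_force: 3.9
```

Call:
apply_moves:
  delta_pos:
    - [0,0,0.1]
    - [0,0,0]
  twist: [0,0]

```text
t: 5.55
tool_pos: [0.5593, 0.019, 0.116]
orientation: [3.086, 0.587, 0.001]
force: [-4.9, 1.4, 10.4]
opening: 0.0003
gripper_force: 5.1
```

The force now rises about 4 N per mm, so the collar is on the rubber-mounted bush and the large punch is home. Next I lift and go to the middle ball.

Call:
apply_moves:
  delta_pos:
    - [0,0,-1.0]
    - [0,0,-2.0]
    - [-1.0,1.8,0]
    - [-1.0,1.8,0]
    - [-1.03,1.78,0]
    - [0,0,0]
    - [0,0,0]
  twist: [0,0,0,0,0,0,0]

```text
t: 6.42
tool_pos: [0.5504, -0.0424, 0.1448]
orientation: [-3.086, -0.585, 0.001]
force: [0.5, 0.0, 0.1]
opening: 0.0004
gripper_force: 0.0
```

```bash
python3 -c "
from plant import robot
from h import *
s=robot.read_state();print(s['t'],s['tool_pos'],s['force'],togo(s,'mid').round(2))"
```

```text
6.425 [ 0.55036038 -0.04243075  0.14478757] [0.54576396 0.01413412 0.14167261] [0.08 0.01 1.7 ]
```

Descend: about 2.7 cm to home.

Call:
apply_moves:
  delta_pos:
    - [0.08,0,0.7]
    - [0,0,0.6]
    - [0,0,0.2]
    - [0,0,0.2]
    - [0,0,0.2]
    - [0,0,0.2]
    - [0,0,0.2]
    - [0,0,0.1]
  twist: [0,0,0,0,0,0,0,0]

```text
t: 7.42
tool_pos: [0.5513, -0.0417, 0.1211]
orientation: [-3.086, -0.587, -0.0]
force: [-2.7, 2.2, 4.3]
opening: 0.0008
gripper_force: 2.2
```

Call:
apply_moves:
  delta_pos:
    - [0,0,0.2]
    - [0,0,0.1]
    - [0,0,0.1]
    - [0,0,0]
  twist: [0,0,0,0]

```text
t: 7.92
tool_pos: [0.5514, -0.0418, 0.1172]
orientation: [-3.086, -0.587, -0.0]
force: [-2.9, 2.6, 5.1]
opening: 0.0005
gripper_force: 2.7
```

Call:
apply_moves:
  delta_pos:
    - [0,0,0.1]
    - [0,0,0.1]
    - [0,0,0]
  twist: [0,0,0]

```text
t: 8.3
tool_pos: [0.5517, -0.0419, 0.1159]
orientation: [3.086, 0.587, 0.001]
force: [-4.1, 1.8, 9.8]
opening: 0.0004
gripper_force: 5.0
```

```bash
python3 l.py a2
```

```text
8.35 [ 0.55167266 -0.04185969  0.11595742] [-5.14411785  2.43573399 10.0931092 ]
```

View pics/a2.png

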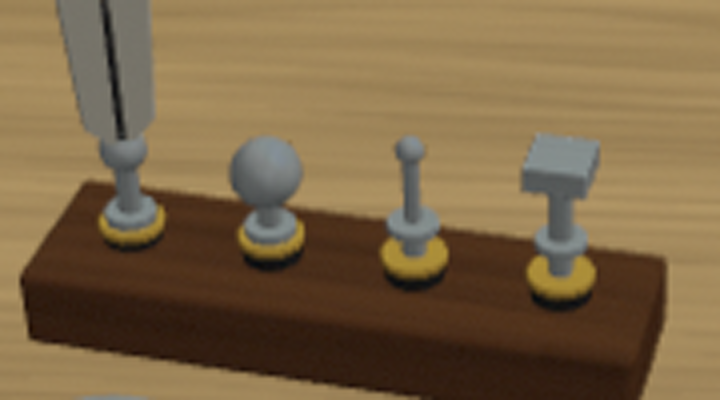

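The middle punch's collar (130,212) and the large one's (270,228) both rest on their bushes. On to the small ball.

Call:
apply_moves:
  delta_pos:
    - [0,0,-1.0]
    - [0,0,-2.2]
    - [1.5,-2.7,0]
    - [1.6,-2.7,0]
    - [1.5,-2.7,0]
    - [1.5,-2.57,0]
    - [0,0,0]
    - [0,0,0]
  twist: [0,0,0,0,0,0,0,0]

```text
t: 9.35
tool_pos: [0.569, 0.0792, 0.147]
orientation: [3.086, 0.587, -0.0]
force: [0.1, -0.5, 1.3]
opening: 0.0005
gripper_force: 0.0
```

```bash
python3 -c "
from plant import robot
from h import *
s=robot.read_state();print(s['t'],s['tool_pos'],s['force'],togo(s,'small').round(2))"
```

```text
9.35 [0.5689693  0.07916323 0.14698456] [ 0.14677561 -0.4673925   1.32633499] [-0.01 -0.05  1.95]
```

Call:
apply_moves:
  delta_pos:
    - [0,-0.05,0.8]
    - [0,0,0.7]
    - [0,0,0.2]
    - [0,0,0.2]
    - [0,0,0.2]
    - [0,0,0.2]
    - [0,0,0.2]
    - [0,0,0.1]
  twist: [0,0,0,0,0,0,0,0]

```text
t: 10.35
tool_pos: [0.5688, 0.0801, 0.1211]
orientation: [3.086, 0.587, 0.0]
force: [-2.4, -2.2, 4.3]
opening: 0.0003
gripper_force: 2.2
```

Call:
apply_moves:
  delta_pos:
    - [0,0,0.2]
    - [0,0,0.1]
    - [0,0,0.1]
    - [0,0,0]
  twist: [0,0,0,0]

```text
t: 10.85
tool_pos: [0.5688, 0.0802, 0.1172]
orientation: [3.086, 0.587, 0.0]
force: [-2.5, -3.4, 4.4]
opening: 0.0004
gripper_force: 2.6
```

Call:
apply_moves:
  delta_pos:
    - [0,0,0.1]
    - [0,0,0.1]
    - [0,0,0]
  twist: [0,0,0]

```text
t: 11.22
tool_pos: [0.5691, 0.0802, 0.1159]
orientation: [3.086, 0.587, 0.001]
force: [-3.9, -3.7, 9.9]
opening: 0.0005
gripper_force: 4.8
```

Same signature as the other two, so the small punch is home. Lifting clear and checking.

Call:
apply_moves:
  delta_pos:
    - [0,0,-1]
    - [0,0,-2.5]
    - [0,0,-3]
    - [0,0,-3]
    - [0,0,0]
    - [0,0,0]
  twist: [0,0,0,0,0,0]

```text
t: 11.98
tool_pos: [0.5684, 0.0805, 0.2091]
orientation: [-3.086, -0.587, 0.001]
force: [0.1, 0.8, -0.2]
opening: 0.0003
gripper_force: 0.0
```

```bash
python3 l.py a3
```

```text
12.025 [0.56802575 0.0804198  0.20846839] [ 0.25418542  0.06749568 -0.41917469]
```

View pics/a3.png

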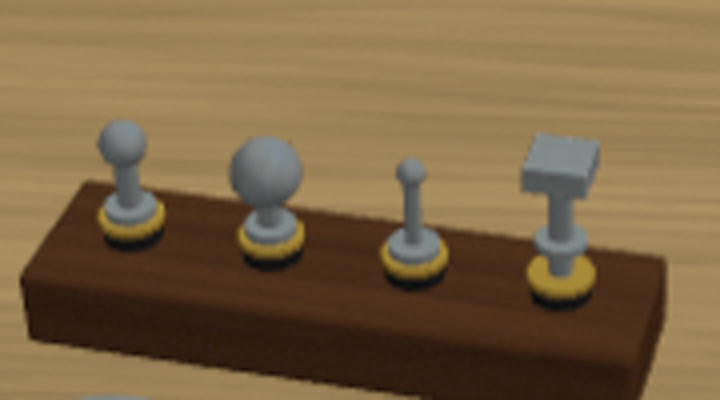

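All three ball collars, at (130,210), (270,228) and (413,245), rest on their bushes. The flat punch at (560,165) hasn't moved, and the robot is clear.

```bash
python3 -c "
from plant import robot
print(robot.close_job())"
```

```text
the job is handed in; nothing more can be done
None
```

I pressed the large, middle and small ball punches home in that order with about 10 N each; the last picture shows all three collars on their bushes and the flat punch unmoved, and I handed the job in at about 12 s (no verdict was returned).

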